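# Find the blocked syringe by the feel of its plunger

### The job

Three syringes lie in the pump's cradle and one of them, no one knows which, has a blocked nozzle. Push each plunger in along its stroke without squeezing it: if it runs freely, press it fully home and leave that syringe in its place in the cradle; if the resistance climbs, stop pushing, do not force it, and lift that syringe out by its barrel and lay it gently flat in the steel reject tray with its plunger left where it stopped. Leave everything else on the bench alone.

Things in the scene. Friction and masses are not known exactly. Their poses are not given: they have to be found in the camera images.
- cradle: Syringe pump's cradle, fixed: aluminium plate 260 (x) x 146 (y) mm, top 10 mm above the bench, two grey saddle blocks (y = -45..-33 mm, 52 mm high; y = 42..55 mm, 55 mm high) with U notches at x = -80, 0, 80 mm, and a lip 34 mm high at y = 61..66 mm. Flanges rest between lip and tall block, which takes the thrust. Origin: centre of the underside; y along the syringes to their thumb ends.
- tray: The reject tray: an open stainless tray 200 (x) x 280 (y) mm, 28 mm high, walls and floor 3 mm, empty, fixed to the bench. Origin: centre of its underside, z up.
- syringe_1: Syringe 1 of three alike (50 ml, about 70 g), loose in the cradle. Clear barrel 29.6 mm thick, 108 mm long (y = -59..49 mm), nozzle to -72 mm, flange 46 x 34 mm at y = 49..52 mm. Origin: on the barrel's axis, 45 mm above the bench at the start, mid-way along the 75 mm left bare between the saddle blocks, the place to grip from above; y along the axis to the thumb end.
- thumb_1 (a point): Centre of the outer face of the thumb disc (33 mm in diameter, 4 mm thick) of plunger 1, 45 mm above the bench, out over the open bench beyond the cradle. The face looks along the syringe's +y; push it along -y.
- stroke_1 (a joint): Travel of plunger 1, m: 0 drawn out, 0.070 fully home (stopped, disc 11 mm from the flange); starts at 0 to 0.012. A clear one runs all the way at about 3 N. In the blocked one trapped air adds 0.45 N per mm from about 0.031 on; let go, it springs back a little and stays part-way. Over 14 N on any plunger (push or pinch) before it is home is forcing it.
- plunger_1: Plunger of syringe 1: white cross-shaped rod 19 mm wide with a black seal and the thumb disc, sliding along the syringe's y. At stroke 0 its frame is the syringe's, its thumb face at y = 137 mm.
- syringe_2: Syringe 2 of three alike (50 ml, about 70 g), loose in the cradle. Clear barrel 29.6 mm thick, 108 mm long (y = -59..49 mm), nozzle to -72 mm, flange 46 x 34 mm at y = 49..52 mm. Origin: on the barrel's axis, 45 mm above the bench at the start, mid-way along the 75 mm left bare between the saddle blocks, the place to grip from above; y along the axis to the thumb end.
- thumb_2 (a point): Centre of the outer face of the thumb disc (33 mm in diameter, 4 mm thick) of plunger 2, 45 mm above the bench, out over the open bench beyond the cradle. The face looks along the syringe's +y; push it along -y.
- stroke_2 (a joint): Travel of plunger 2, m: 0 drawn out, 0.070 fully home (stopped, disc 11 mm from the flange); starts at 0 to 0.012. A clear one runs all the way at about 3 N. In the blocked one trapped air adds 0.45 N per mm from about 0.031 on; let go, it springs back a little and stays part-way. Over 14 N on any plunger (push or pinch) before it is home is forcing it.
- plunger_2: Plunger of syringe 2: white cross-shaped rod 19 mm wide with a black seal and the thumb disc, sliding along the syringe's y. At stroke 0 its frame is the syringe's, its thumb face at y = 137 mm.
- syringe_3: Syringe 3 of three alike (50 ml, about 70 g), loose in the cradle. Clear barrel 29.6 mm thick, 108 mm long (y = -59..49 mm), nozzle to -72 mm, flange 46 x 34 mm at y = 49..52 mm. Origin: on the barrel's axis, 45 mm above the bench at the start, mid-way along the 75 mm left bare between the saddle blocks, the place to grip from above; y along the axis to the thumb end.
- thumb_3 (a point): Centre of the outer face of the thumb disc (33 mm in diameter, 4 mm thick) of plunger 3, 45 mm above the bench, out over the open bench beyond the cradle. The face looks along the syringe's +y; push it along -y.
- stroke_3 (a joint): Travel of plunger 3, m: 0 drawn out, 0.070 fully home (stopped, disc 11 mm from the flange); starts at 0 to 0.012. A clear one runs all the way at about 3 N. In the blocked one trapped air adds 0.45 N per mm from about 0.031 on; let go, it springs back a little and stays part-way. Over 14 N on any plunger (push or pinch) before it is home is forcing it.
- plunger_3: Plunger of syringe 3: white cross-shaped rod 19 mm wide with a black seal and the thumb disc, sliding along the syringe's y. At stroke 0 its frame is the syringe's, its thumb face at y = 137 mm.
- reagent: Bystander, loose: glass jar 72 mm in diameter, 150 mm high, beyond the tray. Origin: centre of its underside.
- tube_rack: Bystander, loose: white tube rack 100 x 220 mm, 75 mm high with its tubes. Origin: centre of its underside.
- plate96: Bystander, loose: white well plate 86 x 128 x 14 mm. Origin: centre of its underside.
- conical_tube: Bystander, loose: clear capped tube 114 mm long, 34 mm across its cap, lying on the bench. Origin: near its middle, on the bench.
- marker: Bystander, loose: marker pen 130 mm long, 13 mm thick, lying on the bench. Origin: under its middle.
- phone: Bystander, loose: black phone 75 x 152 x 9 mm lying on the bench. Origin: centre of its underside.

How it is judged:
By the outcome, as a careful person would: the job done as asked, in the order asked, and still so for the second after the job is handed in, with the robot touching nothing.
It also fails if it takes over 66 s, if anything falls off the work surface, if the arm or the gripper's body presses on something with over 40 N, if the wrist force passes 120 N, or if a joint passes its speed limit or range.

### The arm

A 6-joint arm with a two-finger parallel gripper is mounted at the origin on the work surface. World frame = base frame: x ahead of the robot, y to its left, z up, the work surface at z = 0. Lengths are in m, angles in rad, forces in N, time in s.
With the tool pointing down it reaches from about 0.425 to 0.95 m from the base axis. Payload 3.5 kg.
Tool frame: the origin (TCP) lies between the finger pads; the fingertips stand 14 mm ahead of it and the grasp point (between the pads) lies 5 mm behind it (ctrl.tip_extent is the distance from the TCP to the fingertips, in m); x points along the fingers, z is the direction in which the jaws open and shut, and the axes are right-handed (so a half turn about x gives the same grasp; the last joint's range is limited). The gripper opens to 85 mm and grips with 20 to 120 N. Pads are 22 mm wide; open, the fingers measure 114 mm over their backs; the gripper's body (76 mm by 85 mm) begins 54 mm behind the grasp point. The pads swing forward as they close: fully open they stand 13 mm farther back than shut.
Start: joints at [1.126, 0.286, 1.577, -0, 1.279, -0.15], TCP at [0.196, 0.646, 0.22] pointing down, gripper open.
Joint ranges: [-2.77, 2.77], [-0.9, 2.22], [0.21, 2.48], [-1.53, 4.67], [0.24, 2.81], [-2.84, 2.84]. Speed limits (rad/s): [2.79, 2.79, 3.14, 3.14, 3.14, 3.14].

### API

Orientations are given as a unit quaternion [x, y, z, w].
In Python, from plant import ctrl gives the robot as it stands.
- The arm moves only by the tool move_arm, never from a script. Its argument "commands" is one flat list of numbers, 4 for each row, row after row: the shift along the tool's x, y, z in units of 25 mm (1.0 is 25 mm), then the turn about the tool's x in units of 5 degrees (1.0 is 5 degrees). A call has 1 to 20 rows; each row shifts and turns the commanded pose from where the row before left it, along the tool's axes as they then stand; what a row does not reach is not made up. A row lasts 1/8 s, in which the tool goes at most 62.5 mm and 10.7 degrees, less where a joint would pass 70% of its speed; a pose out of reach is approached as far as the arm can. A call is refused whole if a number of a shift passes 1 or a number of a turn 1, either way. A call with a gripper value outside its range is refused whole. "jaw" is the finger opening in mm, from 0 to 85.4, set as the call begins (left out, the last holds). The fingers move at their own pace and stop on an object; "force" is the grip in N (left out, the last holds). Time passes only in rows, so rows that do not move let the fingers close. It gives the time, the measured TCP pose, the force and the opening at its end, in the units of the state.
- ctrl.get_state(): the state, without advancing time (a new reading comes with each control period).
- ctrl.read_camera(name): name is "scene" or "top"; returns the picture (480x640x3 uint8, red, green, blue); there is no depth.
- ctrl.get_calibration(name): a dict with "camera_matrix" (3x3 intrinsics, pixels), "k1" (the pictures are not rectified: a ray, as slopes to the right and down, at radius r is drawn at 1 + k1 r^2 times it, then the intrinsics apply), "camera_from_world" (4x4, takes a point from world to camera coordinates). Camera axes: x right, y down, z forward; pixel columns grow to the right and rows downward; lengths in m; the calibration is good to about 2 mm. A picture is of the moment at which its call begins. get_calibration takes no time and is no camera call.
- ctrl.sign_off(): hands the job in, once; it reports no verdict.
The state is a dict: "time": time; "qpos": joint angles; "dq": joint speeds; "joint_efforts": joint torques, N m; "eef_pos": TCP position; "tcp_rot": TCP orientation; "contact_force": force on the tool from outside, world axes, zero at the start; "wrist_torque": the same for the moment, N m; "opening": opening from 0.0 (shut) to 1.0 (fully open).
Only numpy, scipy, OpenCV 4.12 (cv2) and the standard library are available. Lean on these libraries where they do the work, as an engineer would, in place of code of your own. Each camera call takes 0.05 s, during which the arm holds its last target.

## Working session

There is one attempt and no reset: what is moved stays moved. The work goes in short steps, Python scripts to look and compute and a tool call to move; the robot and the scene stay as the last step left them, time stands still between calls to the robot, and variables do not carry over. Pictures are saved under pics/ and viewed, and the job is handed in when it is done.

Besides the shell and the picture viewer there is one more tool, called after "Emit:" as name(argument=value, ...) on one line, values as JSON. move_arm: Moves the arm, as the interface text tells. Its arguments: {"type":"object","properties":{"commands":{"type":"array"},"jaw":{"type":"number"},"force":{"type":"number"}},"required":["commands"]}

```bash
ls; mkdir -p pics; python3 - <<'E'
from plant import ctrl
import cv2
for n in("scene","top"):
    im=ctrl.read_camera(n); cv2.imwrite(f"pics/{n}0.png",im[:,:,::-1]); c=ctrl.get_calibration(n); print(n,c)
print(ctrl.get_state(), ctrl.tip_extent)
E
```

```text
pics
scene {'camera_matrix': array([[450.87033527,   0.        , 317.19108249],
       [  0.        , 450.87033527, 250.31666002],
       [  0.        ,   0.        ,   1.        ]]), 'k1': -0.0019300872395018064, 'camera_from_world': array([[-7.93211622e-01,  6.08946068e-01, -9.98420233e-05,
         3.76320192e-01],
       [ 3.69182432e-01,  4.80765708e-01, -7.95341855e-01,
        -1.74376483e-01],
       [-4.84272294e-01, -6.30911262e-01, -6.06161137e-01,
         1.39923918e+00],
       [ 0.00000000e+00,  0.00000000e+00,  0.00000000e+00,
         1.00000000e+00]])}
top {'camera_matrix': array([[595.42641483,   0.        , 316.60253784],
       [  0.        , 595.42641483, 237.48810921],
       [  0.        ,   0.        ,   1.        ]]), 'k1': -0.1310817970301466, 'camera_from_world': array([[-0.0251592 , -0.9995524 ,  0.016187  ,  0.07265122],
       [-0.99116535,  0.02283228, -0.130652  ,  0.53781092],
       [ 0.13022393, -0.0193311 , -0.99129614,  1.73236395],
       [ 0.        ,  0.        ,  0.        ,  1.        ]])}
{'time': 0.1, 'qpos': array([ 1.12603187e+00,  2.87101154e-01,  1.57803730e+00,  1.79711244e-06,
        1.27860104e+00, -1.50000432e-01]), 'dq': array([-0.00161878, -0.00371667, -0.00209771, -0.00231259,  0.00274599,
       -0.00093035]), 'joint_efforts': array([ 3.47005027e-05, -4.07297480e+01, -2.93698561e+01, -1.68665856e-04,
        3.40458173e-03, -2.70326217e-05]), 'eef_pos': array([0.19579869, 0.64533023, 0.21886584]), 'tcp_rot': array([-0.4215099 ,  0.56867446,  0.4207992 ,  0.56733305]), 'contact_force': array([ 0.86865924, -0.29770837, -0.20861507]), 'wrist_torque': array([-0.00440989, -0.0009848 ,  0.03529871]), 'opening': 1.0009165190874032} 0.014
```

View pics/scene0.png

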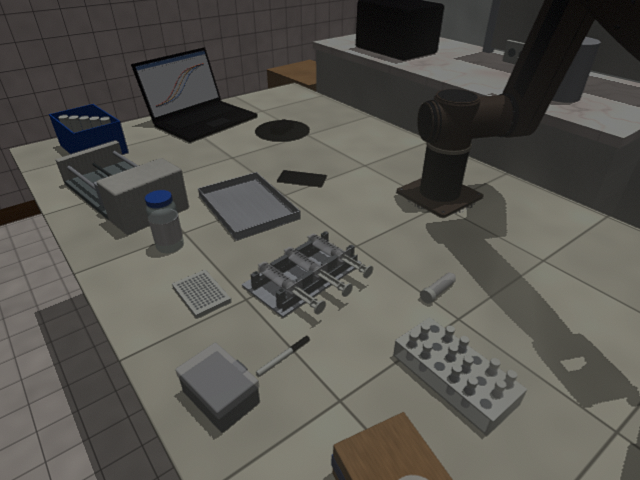

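View pics/top0.png

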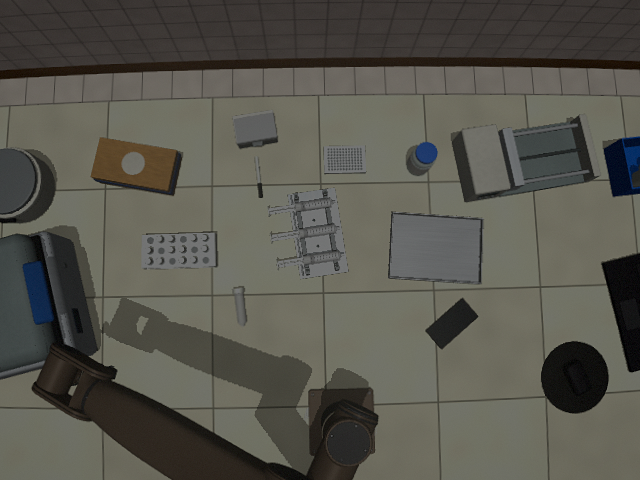

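Top view (row up = +x, column left = +y): the cradle is at about (318,232), with the three thumb discs at (270,210), (274,237) and (279,264). The tray is at (435,248). Next I'll zoom in and measure.

```bash
cat > h.py <<'E'
import numpy as np, cv2
from plant import ctrl
def cast(n,px,z):
    c=ctrl.get_calibration(n);K=c["camera_matrix"];T=c["camera_from_world"]
    d=np.array([c["k1"],0,0,0,0],float)
    u=cv2.undistortPoints(np.array(px,float).reshape(-1,1,2),K,d).reshape(-1,2)
    R=T[:3,:3];o=-R.T@T[:3,3]
    r=np.c_[u,np.ones(len(u))]@R
    return o+r*((z-o[2])/r[:,2])[:,None]
def proj(n,P):
    c=ctrl.get_calibration(n);K=c["camera_matrix"];T=c["camera_from_world"]
    p=np.array(P,float).reshape(-1,3)@T[:3,:3].T+T[:3,3]
    return cv2.projectPoints(p,np.zeros(3),np.zeros(3),K,np.array([c["k1"],0,0,0,0],float))[0].reshape(-1,2)
def crop(im,x0,y0,x1,y1,s,name):
    cv2.imwrite(f"pics/{name}.png",cv2.resize(im[y0:y1,x0:x1,::-1],None,fx=s,fy=s,interpolation=cv2.INTER_CUBIC))
E
python3 - <<'E'
import cv2
from h import *
t=cv2.imread("pics/top0.png")[:,:,::-1]; s=cv2.imread("pics/scene0.png")[:,:,::-1]
crop(t,260,180,360,285,5.5,"t1"); crop(s,235,220,385,320,5,"s1")
E
```

```text
(no output)
```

View pics/t1.png

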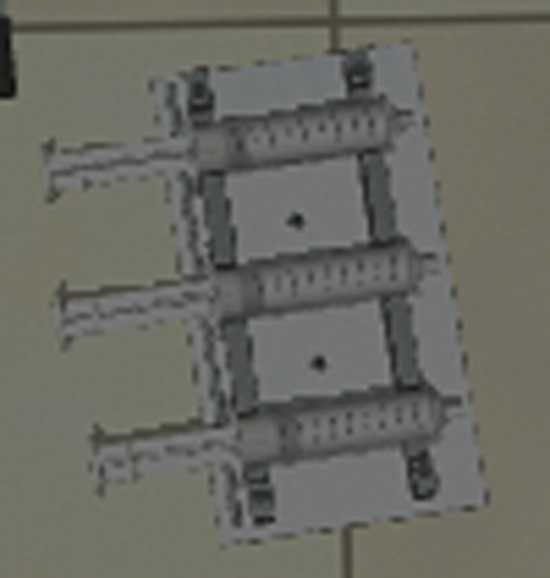

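View pics/s1.png

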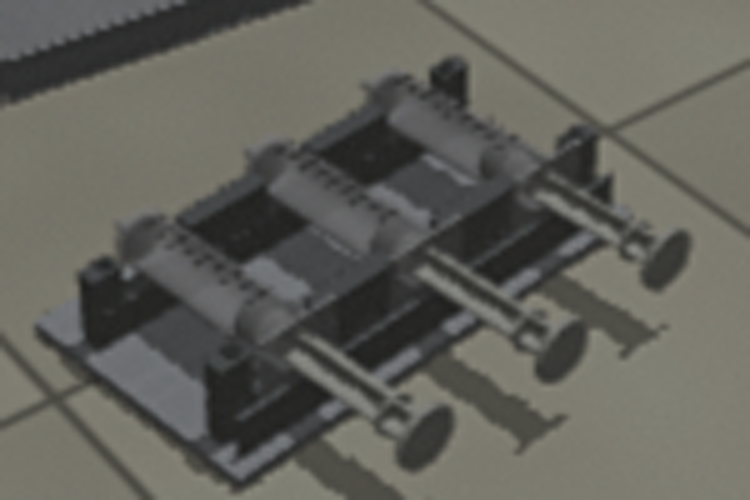

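```bash
python3 - <<'E'
from h import *
np.set_printoptions(precision=4,suppress=True)
c=np.array([[153,80],[412,43],[487,503],[222,545]])/5.5+[260,180]
P=cast("top",c,.010);print(P)
o=P.mean(0);print("origin",o)
for a,b in((3,0),(2,1),(1,0),(2,3)):
    d=P[b]-P[a];print(np.linalg.norm(d),np.degrees(np.arctan2(d[1],d[0])))
th=cast("top",np.array([[46,172],[62,316],[98,460]])/5.5+[260,180],.045);print(th)
th2=cast("scene",np.array([[425,437],[560,351],[665,260]])/5+[235,220],.045);print(th2)
# barrel tip / saddle
nz=cast("top",np.array([[410,118],[436,262],[463,404]])/5.5+[260,180],.045);print("noz",nz)
for a in (th,th2):
    d=a-nz; print(np.degrees(np.arctan2(d[:,1],d[:,0])),np.linalg.norm(d,axis=1))
t=cast("top",[[391,212],[482,220],[481,283],[389,277]],.028);print("tray",t,t.mean(0))
E
```

```text
[[ 0.6763  0.1433  0.01  ]
 [ 0.694  -0.0004  0.01  ]
 [ 0.438  -0.0338  0.01  ]
 [ 0.4186  0.1108  0.01  ]]
origin [0.5567 0.055  0.01  ]
0.2596754389646527 7.205395386942357
0.2582002724899402 7.42246458377027
0.14487401249706466 97.03794741748652
0.1458554074414195 97.61928942100957
[[0.6198 0.201  0.045 ]
 [0.5412 0.1935 0.045 ]
 [0.4634 0.1755 0.045 ]]
[[0.6245 0.2051 0.045 ]
 [0.5454 0.1991 0.045 ]
 [0.4673 0.1815 0.045 ]]
noz [[ 0.645   0.0037  0.045 ]
 [ 0.5659 -0.0079  0.045 ]
 [ 0.4888 -0.0201  0.045 ]]
[97.2865 96.9819 97.4109] [0.1989 0.203  0.1973]
[95.8028 95.6607 96.1002] [0.2025 0.208  0.2027]
tray [[ 0.6125 -0.1662  0.028 ]
 [ 0.5823 -0.4439  0.028 ]
 [ 0.3915 -0.4294  0.028 ]
 [ 0.4171 -0.1522  0.028 ]] [ 0.5008 -0.2979  0.028 ]
```

```bash
cat >> h.py <<'E'
from scipy.spatial.transform import Rotation as Ro
np.set_printoptions(precision=4,suppress=True)
O=np.array([.5567,.055,0]);YAW=np.radians(7.3)
U=np.array([np.cos(YAW),np.sin(YAW),0]);V=np.array([-U[1],U[0],0])
def cr(x,y,z): return O+x*U+y*V+np.array([0,0,z])
def tocr(p): d=np.array(p)-O; return np.array([d@U,d@V,d[2]])*1000
def go(target,yaw=YAW):
    s=ctrl.get_state();R=Ro.from_quat(s["tcp_rot"]);M=R.as_matrix()
    print("t",s["time"],"tcp",s["eef_pos"],"cradle mm",tocr(s["eef_pos"]),"F",s["contact_force"]); print("axes",M.T.round(3).tolist())
    # turn needed about tool x so that tool z ∥ ±U
    a=np.degrees(np.arctan2(M[1,2],M[0,2]));d=(np.degrees(yaw)-a+90)%180-90
    # tool x is down => turn about tool x by +t is yaw by -t
    t=-d;M2=M@Ro.from_euler('x',t,degrees=True).as_matrix()
    e=np.array(target)-s["eef_pos"]
    print("turn units",t/5,"shift units with present axes",M.T@e/.025,"with turned axes",M2.T@e/.025)
E
python3 - <<'E'
from h import *
print(proj("top",[cr(80*0.001*i,.0,.045) for i in(-1,0,1)]))
go(cr(.08,.170,.12))
print("marker/rack",cast("top",[[261,196],[217,235],[217,268]],.01))
E
```

```text
[[322.2375 257.8505]
 [318.0911 231.1946]
 [313.9925 204.8536]]
t 0.1 tcp [0.1958 0.6453 0.2189] cradle mm [-282.9659  631.4031  218.8658] F [ 0.8687 -0.2977 -0.2086]
axes [[-0.001, -0.002, -1.0], [-0.957, 0.291, 0.0], [0.291, 0.957, -0.002]]
turn units 13.16225102293179 shift units with present axes [  3.971  -20.8075 -10.8783] with turned axes [  3.971  -18.449   14.5233]
marker/rack [[0.6736 0.2249 0.01  ]
 [0.5571 0.3592 0.01  ]
 [0.4574 0.3596 0.01  ]]
```

Emit:
move_arm(commands=[0, 0, 0, 1, 0, 0, 0, 1, 0, 0, 0, 1, 0, 0, 0, 1, 0, 0, 0, 1, 0, 0, 0, 1, 0, 0, 0, 1, 0, 0, 0, 1, 0, 0, 0, 1, 0, 0, 0, 1, 0, 0, 0, 1, 0, 0, 0, 1, 0, 0, 0, 1, 0, 0, 0, 0.16], jaw=0, force=25)

```text
time: 1.85
eef_pos: [0.1959, 0.6456, 0.2194]
tcp_rot: [-0.046, 0.706, 0.045, 0.705]
contact_force: [-0.0, -0.4, 0.2]
opening: 0.0
```

Emit:
move_arm(commands=[0.2, -0.92, 0.73, 0, 0.2, -0.92, 0.73, 0, 0.2, -0.92, 0.73, 0, 0.2, -0.92, 0.73, 0, 0.2, -0.92, 0.73, 0, 0.2, -0.92, 0.73, 0, 0.2, -0.92, 0.73, 0, 0.2, -0.92, 0.73, 0, 0.2, -0.92, 0.73, 0, 0.2, -0.92, 0.73, 0, 0.2, -0.92, 0.73, 0, 0.2, -0.92, 0.73, 0, 0.2, -0.92, 0.73, 0, 0.2, -0.92, 0.73, 0, 0.2, -0.92, 0.73, 0, 0.2, -0.92, 0.73, 0, 0.2, -0.92, 0.73, 0, 0.2, -0.92, 0.73, 0, 0.2, -0.92, 0.73, 0, 0.2, -0.92, 0.73, 0])

```text
time: 4.35
eef_pos: [0.6171, 0.2353, 0.1196]
tcp_rot: [-0.045, 0.706, 0.045, 0.705]
contact_force: [-0.0, 0.6, 0.5]
opening: -0.0
```

```bash
python3 - <<'E'
from h import *
go(cr(.08,.170,.043))
im=ctrl.read_camera("top"); crop(im,220,150,370,290,4,"t2")
E
```

```text
t 4.35 tcp [0.6171 0.2353 0.1196] cradle mm [ 82.8211 171.1637 119.6475] F [-0.0418  0.5978  0.5257]
axes [[-0.001, -0.0, -1.0], [-0.128, 0.992, 0.0], [0.992, 0.128, -0.001]]
turn units 0.01528098720921207 shift units with present axes [ 3.066  -0.0464 -0.1113] with turned axes [ 3.066  -0.0466 -0.1113]
```

View pics/t2.png

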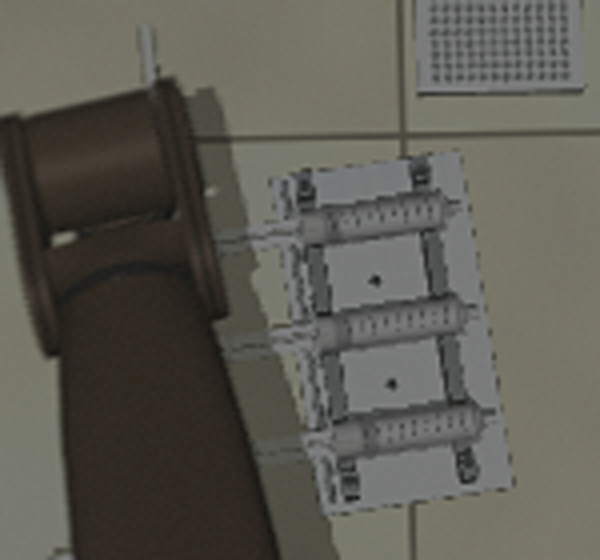

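Emit:
move_arm(commands=[0.6, 0, -0.08, 0, 0.6, 0, 0, 0, 0.6, 0, 0, 0, 0.6, 0, 0, 0, 0.6, 0, 0, 0, 0.06, 0, 0, 0, 0, 0, 0, 0, 0, 0, 0, 0])

```text
time: 5.4
eef_pos: [0.6154, 0.2359, 0.0446]
tcp_rot: [-0.045, 0.705, 0.045, 0.706]
contact_force: [0.4, -0.2, 0.1]
opening: 0.003
```

```bash
python3 - <<'E'
from h import *
go(cr(.08,.150,.043))
im=ctrl.read_camera("scene"); crop(im,235,180,385,320,5,"s2")
E
```

```text
t 5.4 tcp [0.6154 0.2359 0.0446] cradle mm [ 81.207  172.0072  44.5789] F [ 0.3571 -0.1792  0.1384]
axes [[0.002, 0.0, -1.0], [-0.127, 0.992, 0.0], [0.992, 0.127, 0.002]]
turn units 0.0009418005556170783 shift units with present axes [ 0.0629 -0.8803 -0.0485] with turned axes [ 0.0629 -0.8803 -0.0484]
```

View pics/s2.png

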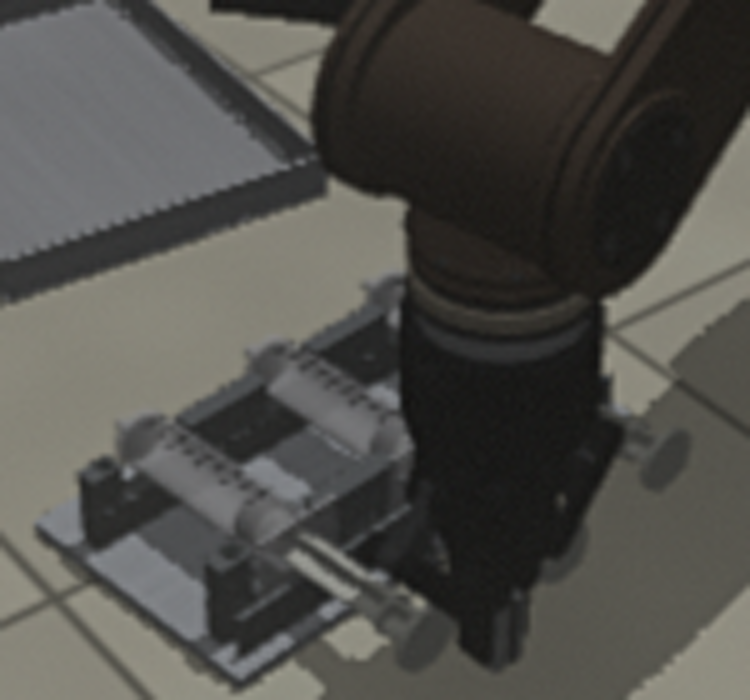

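Emit:
move_arm(commands=[0, -0.2, 0, 0, 0, -0.2, 0, 0, 0, -0.2, 0, 0, 0, -0.1, 0, 0, 0, -0.1, 0, 0, 0, -0.1, 0, 0, 0, -0.1, 0, 0, 0, -0.1, 0, 0, 0, -0.1, 0, 0, 0, -0.1, 0, 0, 0, -0.1, 0, 0, 0, -0.1, 0, 0, 0, -0.1, 0, 0])

```text
time: 7.08
eef_pos: [0.6198, 0.1959, 0.0436]
tcp_rot: [-0.045, 0.706, 0.045, 0.706]
contact_force: [-0.5, 3.8, 0.1]
opening: 0.001
```

```bash
python3 - <<'E'
from h import *
go(cr(.08,.110,.043))
E
```

```text
t 7.075 tcp [0.6198 0.1959 0.0436] cradle mm [ 80.4609 131.758   43.6109] F [-0.5313  3.8429  0.0741]
axes [[-0.0, -0.0, -1.0], [-0.127, 0.992, -0.0], [0.992, 0.127, -0.0]]
turn units 0.0007761636881355116 shift units with present axes [ 0.0244 -0.8703 -0.0185] with turned axes [ 0.0244 -0.8703 -0.0184]
```

Emit:
move_arm(commands=[0, -0.1, 0, 0, 0, -0.1, 0, 0, 0, -0.1, 0, 0, 0, -0.1, 0, 0, 0, -0.1, 0, 0])

```text
time: 7.7
eef_pos: [0.6213, 0.1838, 0.0436]
tcp_rot: [-0.045, 0.706, 0.045, 0.706]
contact_force: [0.6, 3.7, 0.7]
opening: 0.005
```

Emit:
move_arm(commands=[0, -0.1, 0, 0, 0, -0.1, 0, 0, 0, -0.1, 0, 0, 0, -0.1, 0, 0])

```text
time: 8.2
eef_pos: [0.6224, 0.1752, 0.0437]
tcp_rot: [-0.044, 0.706, 0.046, 0.706]
contact_force: [-0.2, 7.8, 0.6]
opening: 0.001
```

Emit:
move_arm(commands=[0, -0.06, 0, 0, 0, 0, 0, 0])

```text
time: 8.45
eef_pos: [0.6226, 0.1738, 0.0437]
tcp_rot: [-0.044, 0.706, 0.046, 0.706]
contact_force: [-0.1, 8.0, 0.2]
opening: -0.002
```

```bash
python3 - <<'E'
from h import *
go(cr(.08,.160,.043))
E
```

```text
t 8.45 tcp [0.6226 0.1738 0.0437] cradle mm [ 80.474  109.4879  43.6962] F [-0.1472  8.0357  0.1852]
axes [[-0.0, 0.003, -1.0], [-0.127, 0.992, 0.003], [0.992, 0.127, 0.0]]
turn units -0.0047621016969571885 shift units with present axes [ 0.0337  2.0204 -0.0198] with turned axes [ 0.0337  2.0204 -0.019 ]
```

Emit:
move_arm(commands=[0, 0.1, 0, 0, 0, 0.2, 0, 0, 0, 0.4, 0, 0, 0, 0.4, 0, 0, -0.5, 0, 0, 0, -1, 0, 0, 0, -1, 0, 0, 0, -1, -0.4, 0, 0, -0.3, -0.7, 0, 0, 0, -0.9, 0, 0, 0, -0.9, 0, 0, 0, -0.9, 0, 0, 0, -0.9, 0, 0, 0, -0.5, 0, 0, 0, 0, 0, 0, 0, 0, 0, 0], jaw=55)

```text
time: 10.45
eef_pos: [0.6358, 0.0711, 0.1386]
tcp_rot: [-0.045, 0.706, 0.045, 0.706]
contact_force: [0.1, 0.4, 0.7]
opening: 0.646
```

```bash
python3 - <<'E'
from h import *
go(cr(.08,.006,.046))
im=ctrl.read_camera("scene"); crop(im,235,180,385,320,5,"s3")
im=ctrl.read_camera("top"); crop(im,240,150,380,290,4,"t3")
E
```

```text
t 10.45 tcp [0.6358 0.0711 0.1386] cradle mm [ 80.4994   5.9131 138.6179] F [0.0689 0.3827 0.7246]
axes [[-0.0, 0.0, -1.0], [-0.128, 0.992, 0.0], [0.992, 0.128, -0.0]]
turn units 0.0056360924885240134 shift units with present axes [ 3.7047  0.0022 -0.0199] with turned axes [ 3.7047  0.0022 -0.0199]
```

View pics/s3.png

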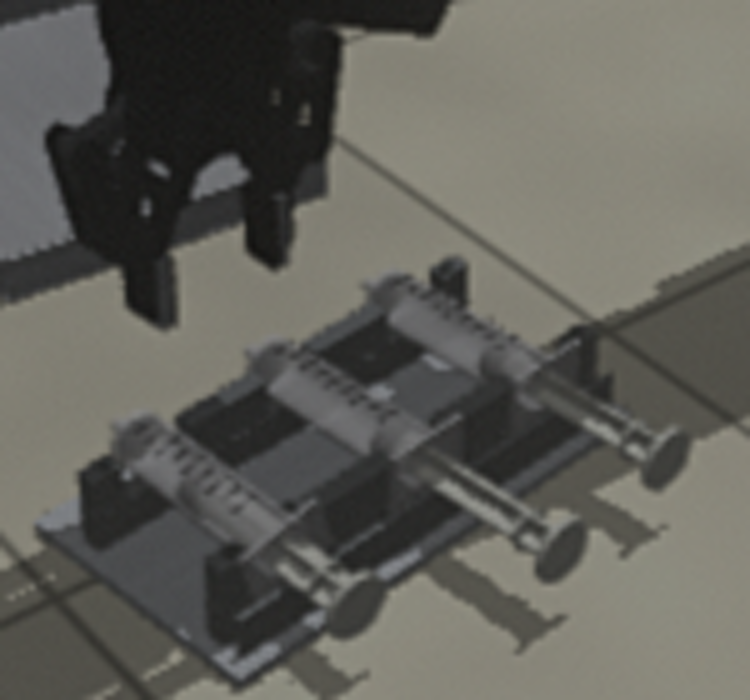

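View pics/t3.png

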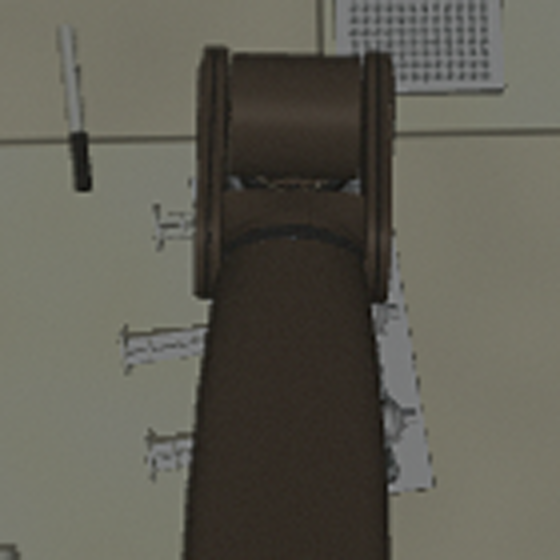

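Emit:
move_arm(commands=[0.8, 0, -0.02, 0, 0.8, 0, 0, 0, 0.8, 0, 0, 0, 0.6, 0, 0, 0, 0.4, 0, 0, 0, 0.2, 0, 0, 0, 0.1, 0, 0, 0, 0, 0, 0, 0, 0, 0, 0, 0])

```text
time: 11.68
eef_pos: [0.6358, 0.0706, 0.0468]
tcp_rot: [-0.045, 0.705, 0.045, 0.706]
contact_force: [-0.4, 1.2, 0.2]
opening: 0.645
```

Emit:
move_arm(commands=[0, 0, 0, 0, 0, 0, 0, 0, 0, 0, 0, 0, 0, 0, 0, 0, 0, 0, 0, 0, 0, 0, 0, 0], jaw=20, force=25)

```text
time: 12.42
eef_pos: [0.6363, 0.0708, 0.0474]
tcp_rot: [-0.045, 0.705, 0.045, 0.707]
contact_force: [-0.5, 0.9, 5.8]
opening: 0.235
```

```bash
python3 - <<'E'
from h import *
go(cr(.08,.006,.046))
im=ctrl.read_camera("scene"); crop(im,235,180,385,320,5,"s4")
E
```

```text
t 12.425 tcp [0.6363 0.0708 0.0474] cradle mm [80.9994  5.523  47.388 ] F [-0.5343  0.876   5.7528]
axes [[0.002, 0.0, -1.0], [-0.127, 0.992, -0.0], [0.992, 0.127, 0.002]]
turn units 0.0020224552738994815 shift units with present axes [ 0.0554  0.0191 -0.0401] with turned axes [ 0.0554  0.0191 -0.0401]
```

View pics/s4.png

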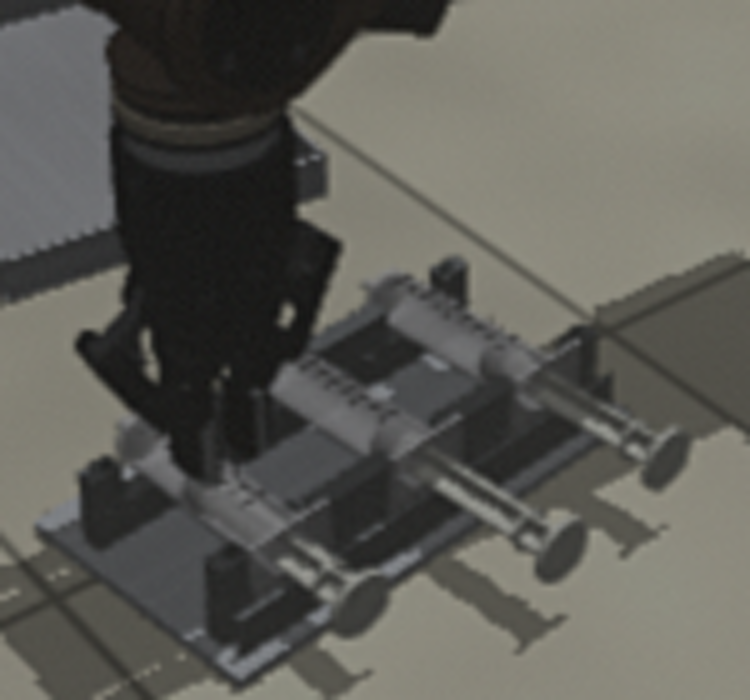

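```bash
python3 - <<'E'
from h import *
f=lambda P:((proj("scene",P)-[235,180])*5).round()
for z in(.033,.045,.056): print(z,f([cr(.081-.010,.0055+.011,z),cr(.081+.010,.0055+.011,z),cr(.081+.025,.0055+.011,z)]))
print("barrel axis",f([cr(.08,y/1000,.045) for y in(-55,-30,0,30,55,100)]))
print("barrel top",f([cr(.08,y/1000,.060) for y in(-55,-30,0,30,55,100)]))
print("mid barrel axis",f([cr(.0,y/1000,.045) for y in(-55,-30,0,30,55,100,140)]))
print("near axis",f([cr(-.08,y/1000,.045) for y in(-55,-30,0,30,55,100,130)]))
E
cd pics; python3 -c "
import cv2;im=cv2.imread('s4.png');cv2.imwrite('s4b.png',cv2.resize(im[350:600,80:350],None,fx=2.2,fy=2.2))"
```

```text
0.033 [[256. 503.]
 [223. 523.]
 [197. 539.]]
0.045 [[255. 483.]
 [221. 503.]
 [196. 519.]]
0.056 [[254. 464.]
 [220. 485.]
 [194. 500.]]
barrel axis [[139. 421.]
 [173. 445.]
 [216. 475.]
 [260. 506.]
 [298. 533.]
 [369. 582.]]
barrel top [[136. 396.]
 [171. 420.]
 [214. 450.]
 [259. 480.]
 [297. 507.]
 [368. 557.]]
mid barrel axis [[266. 348.]
 [301. 370.]
 [344. 398.]
 [388. 426.]
 [426. 450.]
 [497. 496.]
 [563. 539.]]
near axis [[384. 281.]
 [419. 301.]
 [462. 326.]
 [506. 353.]
 [544. 375.]
 [615. 417.]
 [664. 446.]]
```

View pics/s4b.png

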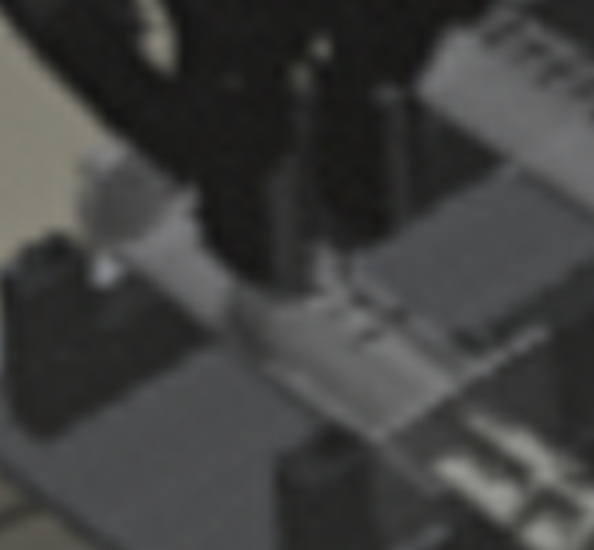

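```bash
python3 - <<'E'
from h import *
f=lambda P:((proj("scene",P)-[235,180])*5).round()
for z in(.030,.045,.055): print(z,f([cr(.0812,.172,z),cr(.0812+.01,.172+.011,z)]))
# s3: TCP (80.5,5.9,138.6), opening 55, finger tips (150,325),(275,268)
for z in(.124,.133,.140,.15): print(z,f([cr(.0805-.034,.006,z),cr(.0805+.034,.006,z)]))
c=ctrl.get_calibration("scene")["camera_from_world"];print(-c[:3,:3].T@c[:3,3])
E
```

```text
0.03 [[488. 695.]
 [490. 722.]]
0.045 [[489. 669.]
 [491. 696.]]
0.055 [[489. 652.]
 [492. 678.]]
0.124 [[273. 309.]
 [153. 376.]]
0.133 [[272. 293.]
 [152. 359.]]
0.14 [[272. 280.]
 [151. 346.]]
0.15 [[271. 261.]
 [149. 327.]]
[1.0405 0.7375 0.7095]
```

```bash
python3 - <<'E'
from h import *
f=lambda P:((proj("scene",P)-[235,220])*5).round()
print("plate corners seen (238,488),(35,325):",f([cr(.13,.073,.0),cr(.13,.073,.010),cr(.13,-.073,.010)]))
print("tall block far end top outer corners",f([cr(.1,.055,.055),cr(-.1,.055,.055)]))
print(proj("scene",[[.4171,-.1522,.028],[.6125,-.1662,.028],[.5823,-.4439,.028],[.3915,-.4294,.028]]))
print(cast("scene",np.array([[238,488],[35,325]])/5+[235,220],.0), cr(.13,.073,0),cr(.13,-.073,0))
E
```

```text
plate corners seen (238,488),(35,325): [[244. 484.]
 [243. 467.]
 [ 37. 309.]]
tall block far end top outer corners [[263. 337.]
 [573. 141.]]
[[300.5129 209.398 ]
 [237.3877 231.2208]
 [200.9663 186.6058]
 [256.9078 170.6751]]
[[ 0.68    0.1444  0.    ]
 [ 0.6965 -0.002  -0.    ]] [0.6764 0.1439 0.    ] [ 0.6949 -0.0009  0.    ]
```

```bash
python3 - <<'E'
import cv2
s=cv2.imread("pics/scene0.png")
cv2.imwrite("pics/s5.png",cv2.resize(s[165:245,190:310],None,fx=6,fy=6,interpolation=cv2.INTER_CUBIC))
E
```

```text
(no output)
```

View pics/s5.png

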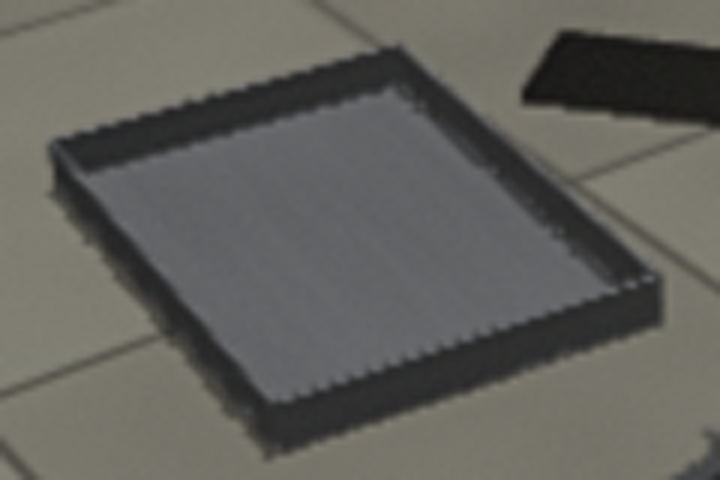

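Emit:
move_arm(commands=[-0.2, 0, 0, 0, -0.5, 0, 0, 0, -0.5, 0, 0, 0, 0, 0, 0, 0])

```text
time: 12.98
eef_pos: [0.6365, 0.0705, 0.0781]
tcp_rot: [-0.045, 0.704, 0.045, 0.707]
contact_force: [-0.0, 0.1, -0.4]
opening: 0.235
```

Emit:
move_arm(commands=[0, 0, 0, 0, 0, 0, 0, 0, 0, 0, 0, 0, 0, 0, 0, 0], jaw=50)

```text
time: 13.48
eef_pos: [0.6352, 0.0706, 0.0758]
tcp_rot: [-0.045, 0.706, 0.045, 0.705]
contact_force: [-0.3, 0.4, -1.0]
opening: 0.582
```

```bash
python3 - <<'E'
from h import *
go(cr(.08,.006,.046))
im=ctrl.read_camera("scene"); crop(im,240,210,350,320,6,"s6")
f=lambda P:((proj("scene",P)-[240,210])*6).round()
for z in(.07,.08,.09): print(z,f([cr(.0805-.032,.006,z),cr(.0805+.032,.006,z)]))
E
```

```text
t 13.475 tcp [0.6352 0.0706 0.0758] cradle mm [79.8064  5.5112 75.772 ] F [-0.2979  0.4049 -1.02  ]
axes [[-0.001, 0.0, -1.0], [-0.127, 0.992, 0.0], [0.992, 0.127, -0.001]]
turn units 0.002158550318850416 shift units with present axes [1.1909 0.0195 0.0084] with turned axes [1.1909 0.0195 0.0084]
0.07 [[299. 309.]
 [169. 386.]]
0.08 [[298. 288.]
 [167. 365.]]
0.09 [[297. 267.]
 [165. 344.]]
```

View pics/s6.png

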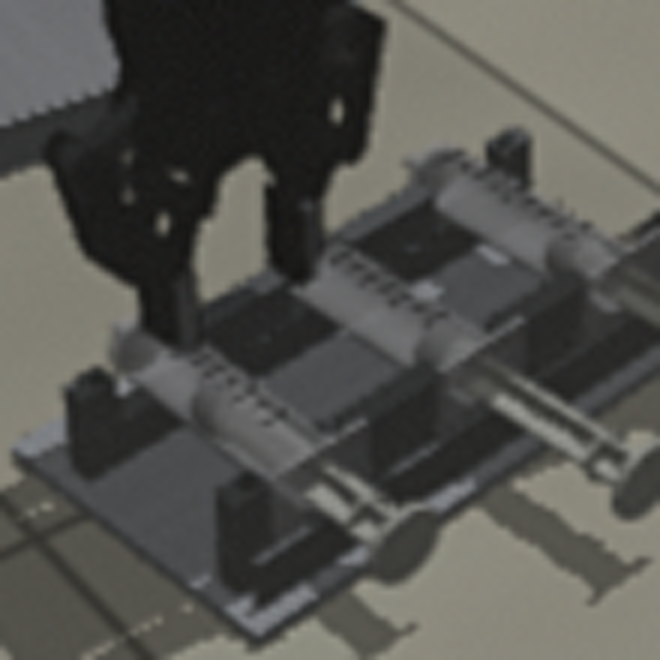

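Emit:
move_arm(commands=[0.4, 0, 0, 0, 0.4, 0, 0, 0, 0.4, 0, 0, 0, 0.4, 0, 0, 0, 0.2, 0, 0, 0, 0, 0, 0, 0, 0, 0, 0, 0])

```text
time: 14.4
eef_pos: [0.6357, 0.0706, 0.0315]
tcp_rot: [-0.045, 0.705, 0.045, 0.706]
contact_force: [0.1, -0.5, 0.4]
opening: 0.587
```

Emit:
move_arm(commands=[0.2, 0, 0, 0, 0.1, 0, 0, 0, 0, 0, 0, 0, 0, 0, 0, 0])

```text
time: 14.9
eef_pos: [0.6354, 0.0706, 0.0237]
tcp_rot: [-0.045, 0.706, 0.045, 0.706]
contact_force: [-0.5, -0.8, -0.2]
opening: 0.583
```

```bash
python3 - <<'E'
from h import *
go(cr(.08,.006,.020))
im=ctrl.read_camera("scene"); crop(im,240,210,350,320,6,"s7")
E
```

```text
t 14.9 tcp [0.6354 0.0706 0.0237] cradle mm [80.0482  5.4594 23.653 ] F [-0.4659 -0.7869 -0.1626]
axes [[0.0, -0.0, -1.0], [-0.127, 0.992, -0.0], [0.992, 0.127, 0.0]]
turn units 0.0017467081472915425 shift units with present axes [ 0.1461  0.0216 -0.0019] with turned axes [ 0.1461  0.0216 -0.0019]
```

View pics/s7.png

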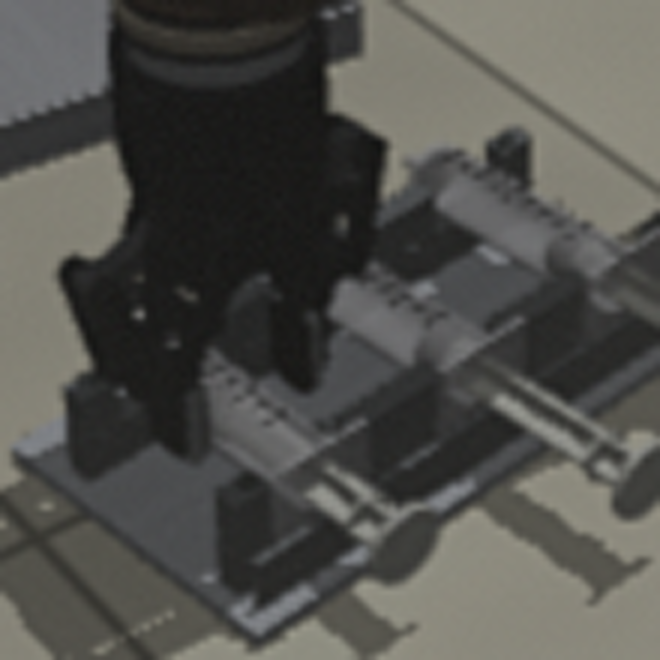

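Emit:
move_arm(commands=[0.12, 0, 0, 0, 0, 0, 0, 0, 0, 0, 0, 0])

```text
time: 15.32
eef_pos: [0.6353, 0.0706, 0.0206]
tcp_rot: [-0.045, 0.706, 0.045, 0.706]
contact_force: [0.2, 0.2, 0.9]
opening: 0.584
```

Emit:
move_arm(commands=[0, 0, 0, 0, 0, 0, 0, 0, 0, 0, 0, 0, 0, 0, 0, 0, 0, 0, 0, 0, 0, 0, 0, 0], jaw=20, force=25)

```text
time: 16.08
eef_pos: [0.6389, 0.0709, 0.0222]
tcp_rot: [-0.045, 0.702, 0.045, 0.709]
contact_force: [6.6, 1.5, -1.6]
opening: 0.326
```

Emit:
move_arm(commands=[0, 0, 0.14, 0, 0, 0, 0, 0, 0, 0, 0, 0])

```text
time: 16.45
eef_pos: [0.639, 0.0709, 0.0217]
tcp_rot: [-0.045, 0.706, 0.045, 0.705]
contact_force: [-1.6, 0.1, 5.0]
opening: 0.325
```

```bash
python3 - <<'E'
from h import *
go(cr(.08,.006,.020))
im=ctrl.read_camera("scene"); crop(im,240,210,350,320,6,"s8")
E
```

```text
t 16.45 tcp [0.639  0.0709 0.0217] cradle mm [83.6307  5.3617 21.6549] F [-1.5659  0.1362  4.9729]
axes [[-0.0, -0.0, -1.0], [-0.127, 0.992, -0.0], [0.992, 0.127, -0.0]]
turn units 0.0035652721168503375 shift units with present axes [ 0.0663  0.0256 -0.1452] with turned axes [ 0.0663  0.0255 -0.1452]
```

View pics/s8.png

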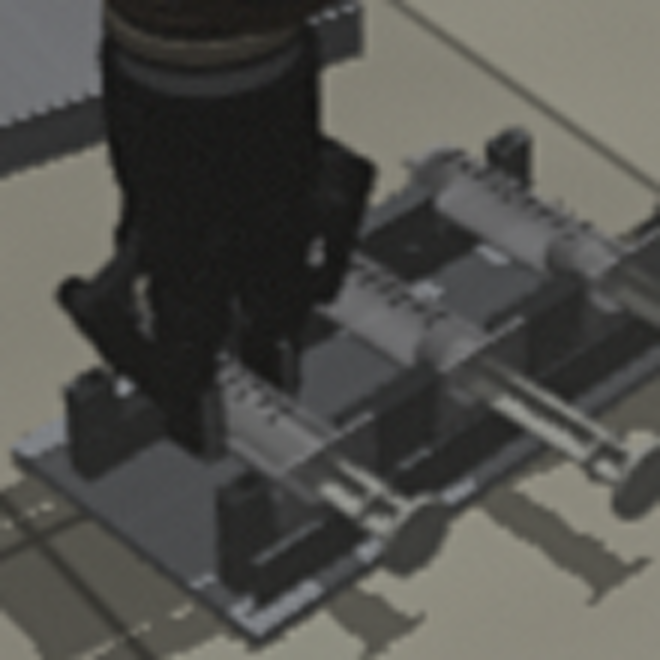

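Emit:
move_arm(commands=[-0.2, 0, 0, 0, -0.2, 0, 0, 0, -0.2, 0, 0, 0, -0.2, 0, 0, 0, -0.2, 0, 0, 0, 0, 0, 0, 0])

```text
time: 17.25
eef_pos: [0.6391, 0.071, 0.0463]
tcp_rot: [-0.045, 0.705, 0.045, 0.706]
contact_force: [0.1, -0.8, -1.8]
opening: 0.325
```

```bash
python3 - <<'E'
from h import *
go(cr(.08,.006,.020))
im=ctrl.read_camera("scene"); crop(im,240,190,360,310,5,"s9")
E
```

```text
t 17.25 tcp [0.6391 0.071  0.0463] cradle mm [83.7345  5.4222 46.2961] F [ 0.0912 -0.8492 -1.7686]
axes [[0.001, -0.0, -1.0], [-0.127, 0.992, -0.0], [0.992, 0.127, 0.001]]
turn units 0.002330629762280978 shift units with present axes [ 1.0517  0.0233 -0.1501] with turned axes [ 1.0517  0.0233 -0.1501]
```

View pics/s9.png

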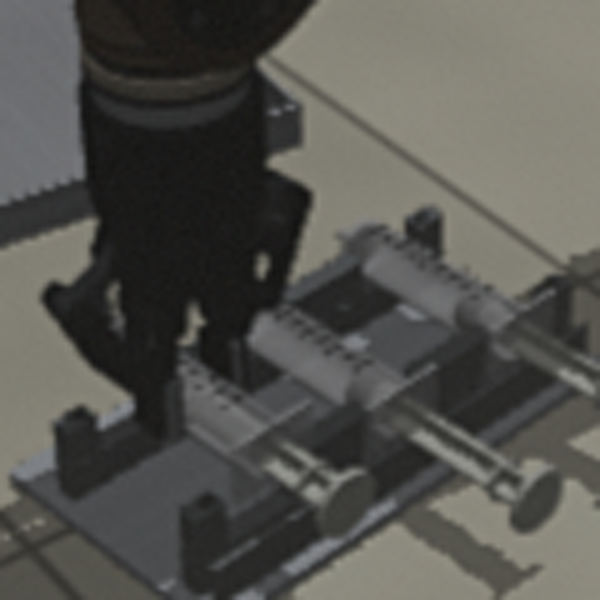

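```bash
python3 - <<'E'
from h import *
print("jar top",cast("top",[[425,152]],.15))
go(np.array([.503,-.308,.130]),np.radians(-6.3))
E
```

```text
jar top [[ 0.7633 -0.2537  0.15  ]]
t 17.3 tcp [0.6388 0.071  0.0459] cradle mm [83.5059  5.4362 45.8852] F [-0.0084  0.5358 -1.067 ]
axes [[0.0, -0.0, -1.0], [-0.127, 0.992, -0.0], [0.992, 0.127, 0.0]]
turn units 2.7212425871992507 shift units with present axes [ -3.3647 -14.3462  -7.3169] with turned axes [ -3.3647 -15.6649  -3.7366]
```

Emit:
move_arm(commands=[-0.2, 0, 0, 0, -0.5, 0, 0, 0, -0.5, 0, 0, 0, -0.5, 0, 0, 0, -0.5, 0, 0, 0, -0.5, 0, 0, 0, -0.5, 0, 0, 0, -0.2, 0, 0, 0])

```text
time: 18.3
eef_pos: [0.6394, 0.071, 0.132]
tcp_rot: [-0.045, 0.705, 0.045, 0.706]
contact_force: [-0.9, 0.0, -0.5]
opening: 0.324
```

Emit:
move_arm(commands=[0, -0.3, -0.15, 0, 0, -0.6, -0.31, 0, 0, -0.78, -0.4, 0, 0, -0.78, -0.4, 0, 0, -0.78, -0.4, 0, 0, -0.78, -0.4, 0, 0, -0.78, -0.4, 0, 0, -0.78, -0.4, 0, 0, -0.78, -0.4, 0, 0, -0.78, -0.4, 0, 0, -0.78, -0.4, 0, 0, -0.78, -0.4, 0, 0, -0.78, -0.4, 0, 0, -0.78, -0.4, 0, 0, -0.78, -0.4, 0, 0, -0.78, -0.4, 0, 0, -0.78, -0.4, 0, 0, -0.78, -0.4, 0, 0, -0.6, -0.31, 0, 0, -0.37, -0.15, 0])

```text
time: 20.8
eef_pos: [0.5025, -0.3092, 0.1306]
tcp_rot: [-0.045, 0.706, 0.045, 0.706]
contact_force: [0.7, -0.1, -0.8]
opening: 0.323
```

Emit:
move_arm(commands=[0, 0, 0, 0.4, 0, 0, 0, 0.6, 0, 0, 0, 0.7, 0, 0, 0, 0.6, 0, 0, 0, 0.4, 0, 0, 0, 0, 0, 0, 0, 0])

```text
time: 21.68
eef_pos: [0.503, -0.3079, 0.1306]
tcp_rot: [0.038, 0.706, -0.038, 0.706]
contact_force: [-0.3, -1.1, -0.8]
opening: 0.324
```

```bash
python3 - <<'E'
from h import *
go(np.array([.503,-.308,.030]),np.radians(-6.3))
im=ctrl.read_camera("scene"); crop(im,150,110,320,250,4,"s10")
im=ctrl.read_camera("top"); crop(im,360,190,520,310,4,"t10")
E
```

```text
t 21.675 tcp [ 0.503  -0.3079  0.1306] cradle mm [ -99.3453 -353.1179  130.6114] F [-0.3399 -1.1013 -0.7671]
axes [[0.0, 0.0, -1.0], [0.107, 0.994, 0.0], [0.994, -0.107, 0.0]]
turn units 0.027265620232526544 shift units with present axes [ 4.0245 -0.0053 -0.0006] with turned axes [ 4.0245 -0.0053 -0.0006]
```

View pics/s10.png

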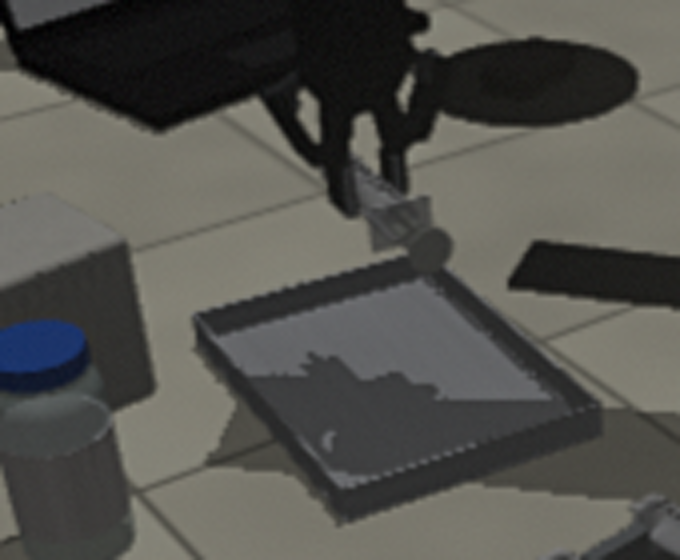

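View pics/t10.png

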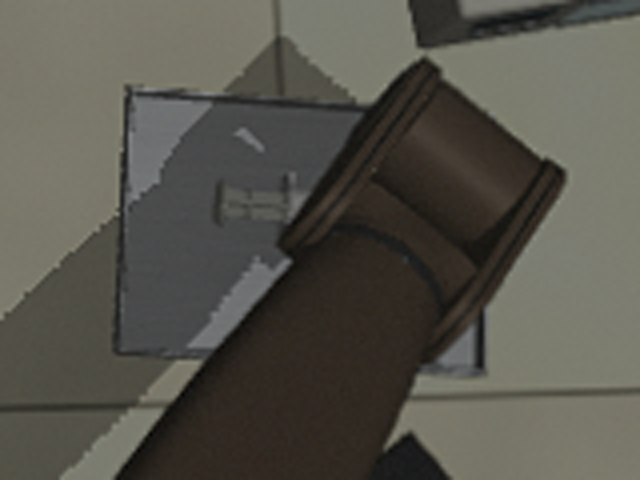

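Emit:
move_arm(commands=[0.3, 0, 0, 0, 0.6, 0, 0, 0, 0.6, 0, 0, 0, 0.6, 0, 0, 0, 0.6, 0, 0, 0, 0.6, 0, 0, 0, 0.6, 0, 0, 0, 0.4, 0, 0, 0, 0.2, 0, 0, 0, 0.1, 0, 0, 0, 0, 0, 0, 0, 0, 0, 0, 0])

```text
time: 23.28
eef_pos: [0.5033, -0.3084, 0.0162]
tcp_rot: [0.038, 0.706, -0.038, 0.706]
contact_force: [1.1, -0.1, -1.2]
opening: 0.328
```

```bash
python3 - <<'E'
from h import *
go(np.array([.503,-.308,.0]),np.radians(-6.3))
im=ctrl.read_camera("scene"); crop(im,185,130,315,240,5,"s11")
E
```

```text
t 23.275 tcp [ 0.5033 -0.3084  0.0162] cradle mm [ -99.1459 -353.6559   16.1987] F [ 1.0981 -0.1369 -1.2088]
axes [[0.001, -0.001, -1.0], [0.108, 0.994, -0.001], [0.994, -0.108, 0.001]]
turn units 0.021636371531104714 shift units with present axes [ 0.6479  0.0145 -0.014 ] with turned axes [ 0.6479  0.0145 -0.014 ]
```

View pics/s11.png

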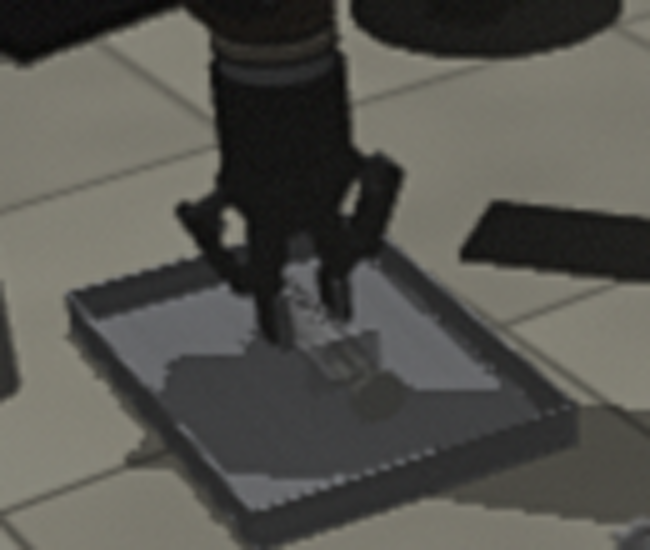

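Emit:
move_arm(commands=[0.15, 0, 0, 0, 0.1, 0, 0, 0, 0.08, 0, 0, 0, 0, 0, 0, 0])

```text
time: 23.82
eef_pos: [0.5027, -0.3079, 0.007]
tcp_rot: [0.038, 0.706, -0.038, 0.706]
contact_force: [0.3, 0.3, -2.0]
opening: 0.323
```

Emit:
move_arm(commands=[0.1, 0, 0, 0, 0, 0, 0, 0])

```text
time: 24.08
eef_pos: [0.5028, -0.308, 0.0046]
tcp_rot: [0.038, 0.706, -0.038, 0.706]
contact_force: [0.6, 0.1, -0.6]
opening: 0.326
```

Emit:
move_arm(commands=[0.1, 0, 0, 0, 0, 0, 0, 0])

```text
time: 24.32
eef_pos: [0.5028, -0.308, 0.0021]
tcp_rot: [0.038, 0.706, -0.038, 0.706]
contact_force: [-0.8, 0.3, -1.6]
opening: 0.322
```

Emit:
move_arm(commands=[0.08, 0, 0, 0, 0, 0, 0, 0])

```text
time: 24.58
eef_pos: [0.5028, -0.308, 0.0001]
tcp_rot: [0.038, 0.706, -0.038, 0.706]
contact_force: [0.0, -0.5, -1.2]
opening: 0.327
```

Emit:
move_arm(commands=[0.08, 0, 0, 0, 0, 0, 0, 0])

```text
time: 24.82
eef_pos: [0.5028, -0.308, -0.0018]
tcp_rot: [0.038, 0.706, -0.038, 0.706]
contact_force: [-0.3, 0.8, -0.2]
opening: 0.322
```

```bash
python3 - <<'E'
from h import *
go(np.array([.503,-.308,.0]),np.radians(-6.3))
im=ctrl.read_camera("scene"); crop(im,225,150,285,220,9,"s12")
E
```

```text
t 24.825 tcp [ 0.5028 -0.308  -0.0018] cradle mm [ -99.5705 -353.1876   -1.8355] F [-0.2764  0.7542 -0.1925]
axes [[-0.0, 0.0, -1.0], [0.108, 0.994, 0.0], [0.994, -0.108, -0.0]]
turn units 0.022075258115640393 shift units with present axes [-0.0734 -0.0001  0.0075] with turned axes [-0.0734 -0.0001  0.0075]
```

View pics/s12.png

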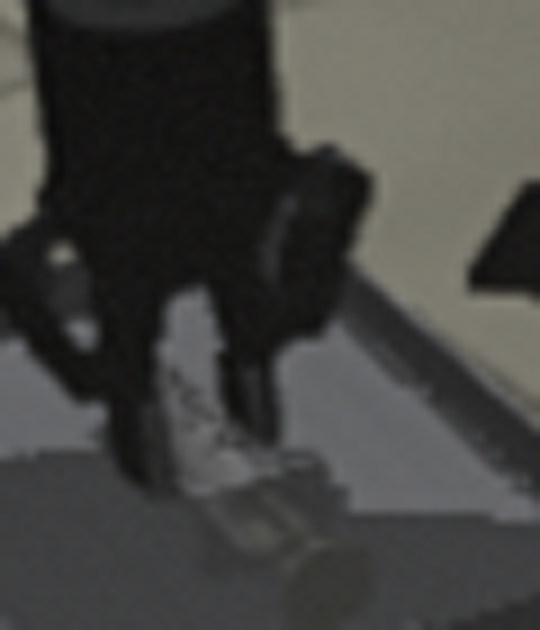

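Emit:
move_arm(commands=[0.06, 0, 0, 0, 0, 0, 0, 0])

```text
time: 25.12
eef_pos: [0.5031, -0.3083, -0.0028]
tcp_rot: [0.038, 0.706, -0.038, 0.706]
contact_force: [-0.1, 0.4, 0.5]
opening: 0.323
```

Emit:
move_arm(commands=[0.06, 0, 0, 0, 0, 0, 0, 0])

```text
time: 25.38
eef_pos: [0.5032, -0.3086, -0.0039]
tcp_rot: [0.038, 0.706, -0.038, 0.706]
contact_force: [-2.2, -1.4, 3.6]
opening: 0.323
```

Emit:
move_arm(commands=[0, 0, 0, 0, 0, 0, 0, 0, 0, 0, 0, 0, 0, 0, 0, 0], jaw=36)

```text
time: 25.88
eef_pos: [0.5029, -0.3079, -0.0049]
tcp_rot: [0.038, 0.706, -0.038, 0.706]
contact_force: [0.2, 0.1, -0.4]
opening: 0.422
```

Emit:
move_arm(commands=[0, 0, 0, 0, 0, 0, 0, 0, 0, 0, 0, 0], jaw=50)

```text
time: 26.25
eef_pos: [0.503, -0.3081, -0.0046]
tcp_rot: [0.038, 0.706, -0.038, 0.706]
contact_force: [-1.0, 0.2, -0.3]
opening: 0.586
```

Emit:
move_arm(commands=[-0.2, 0, 0, 0, -0.4, 0, 0, 0, -0.8, 0, 0, 0, -0.8, 0, 0, 0, -0.8, 0, 0, 0, -0.8, 0, 0, 0, -0.8, 0, 0, 0, -0.8, 0, 0, 0, 0, 0.9, 0.1, 0, 0, 0.9, 0.1, 0, 0, 0.9, 0.1, 0, 0, 0.9, 0.1, 0])

```text
time: 27.75
eef_pos: [0.5224, -0.2171, 0.1292]
tcp_rot: [0.038, 0.707, -0.037, 0.705]
contact_force: [0.4, 0.5, 0.6]
opening: 0.589
```

```bash
python3 - <<'E'
from h import *
go(cr(.0,.172,.135))
im=ctrl.read_camera("scene"); crop(im,185,130,315,240,5,"s13")
im=ctrl.read_camera("top"); crop(im,260,180,500,300,3,"t13")
E
```

```text
t 27.75 tcp [ 0.5224 -0.2171  0.1292] cradle mm [ -68.6383 -265.4811  129.206 ] F [0.3829 0.4728 0.6426]
axes [[-0.002, 0.001, -1.0], [0.107, 0.994, 0.001], [0.994, -0.107, -0.002]]
turn units -2.68522315336092 shift units with present axes [-0.2096 17.6587 -1.3931] with turned axes [-0.2096 17.4996  2.7452]
```

View pics/s13.png

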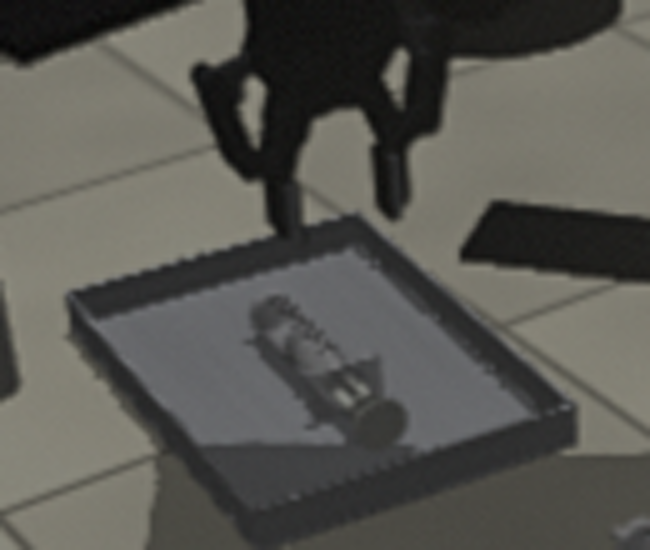

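View pics/t13.png

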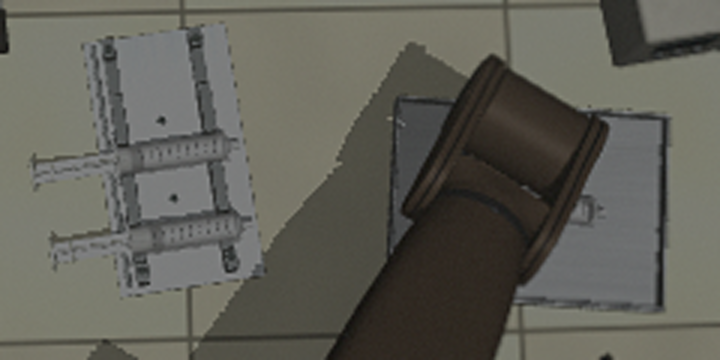

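Emit:
move_arm(commands=[0, 0, 0, -0.9, 0, 0, 0, -0.9, 0, 0, 0, -0.885], jaw=0)

```text
time: 28.22
eef_pos: [0.5223, -0.2193, 0.1297]
tcp_rot: [-0.046, 0.706, 0.046, 0.705]
contact_force: [0.3, -0.1, -0.4]
opening: 0.003
```

Emit:
move_arm(commands=[0, 0.4, 0.07, 0, 0, 0.7, 0.12, 0, 0, 0.95, 0.15, 0, 0, 0.95, 0.15, 0, 0, 0.95, 0.15, 0, 0, 0.95, 0.15, 0, 0, 0.95, 0.15, 0, 0, 0.95, 0.15, 0, 0, 0.95, 0.15, 0, 0, 0.95, 0.15, 0, 0, 0.95, 0.15, 0, 0, 0.95, 0.15, 0, 0, 0.95, 0.15, 0, 0, 0.95, 0.15, 0, 0, 0.95, 0.15, 0, 0, 0.95, 0.15, 0, 0, 0.95, 0.15, 0, 0, 0.95, 0.15, 0, 0, 0.9, 0.14, 0, 0, 0.35, 0.08, 0])

```text
time: 30.72
eef_pos: [0.5361, 0.2262, 0.1302]
tcp_rot: [-0.045, 0.706, 0.045, 0.706]
contact_force: [0.2, 0.3, 0.0]
opening: -0.0
```

```bash
python3 - <<'E'
from h import *
go(cr(.003,.174,.026))
E
```

```text
t 30.725 tcp [0.5361 0.2262 0.1302] cradle mm [  1.3147 172.4204 130.2204] F [0.2102 0.2954 0.0404]
axes [[-0.0, -0.0, -1.0], [-0.128, 0.992, 0.0], [0.992, 0.128, -0.0]]
turn units 0.005200043269942967 shift units with present axes [4.1688 0.0631 0.0693] with turned axes [4.1688 0.0631 0.0693]
```

Emit:
move_arm(commands=[0.7, 0.05, 0.07, 0, 0.7, 0, 0, 0, 0.7, 0, 0, 0, 0.7, 0, 0, 0, 0.7, 0, 0, 0, 0.4, 0, 0, 0, 0.27, 0, 0, 0, 0, 0, 0, 0])

```text
time: 31.72
eef_pos: [0.5385, 0.2259, 0.0258]
tcp_rot: [-0.045, 0.706, 0.045, 0.706]
contact_force: [0.7, -0.0, 0.4]
opening: -0.002
```

Emit:
move_arm(commands=[0, -0.2, 0, 0, 0, -0.2, 0, 0, 0, -0.1, 0, 0, 0, -0.1, 0, 0, 0, -0.1, 0, 0, 0, -0.1, 0, 0, 0, -0.1, 0, 0, 0, -0.1, 0, 0, 0, -0.1, 0, 0, 0, -0.1, 0, 0, 0, -0.1, 0, 0, 0, -0.1, 0, 0])

```text
time: 33.22
eef_pos: [0.5431, 0.191, 0.0261]
tcp_rot: [-0.045, 0.706, 0.045, 0.706]
contact_force: [-0.6, 3.6, 0.7]
opening: -0.003
```

Emit:
move_arm(commands=[0, -0.1, 0, 0, 0, -0.1, 0, 0, 0, -0.1, 0, 0, 0, -0.1, 0, 0, 0, -0.1, 0, 0, 0, -0.1, 0, 0])

```text
time: 33.98
eef_pos: [0.545, 0.1761, 0.0261]
tcp_rot: [-0.045, 0.706, 0.045, 0.706]
contact_force: [0.7, 2.7, 0.3]
opening: -0.001
```

Emit:
move_arm(commands=[0, -0.1, 0, 0, 0, -0.1, 0, 0, 0, -0.1, 0, 0, 0, -0.1, 0, 0])

```text
time: 34.48
eef_pos: [0.5463, 0.1662, 0.0262]
tcp_rot: [-0.045, 0.706, 0.045, 0.706]
contact_force: [0.5, 3.1, 0.7]
opening: -0.002
```

```bash
python3 - <<'E'
from h import *
go(cr(.003,.086,.026))
im=ctrl.read_camera("scene"); crop(im,240,190,380,320,5,"s14")
E
```

```text
t 34.475 tcp [0.5463 0.1662 0.0262] cradle mm [  3.7784 111.633   26.1745] F [0.4857 3.1023 0.6744]
axes [[0.0, 0.0, -1.0], [-0.126, 0.992, -0.0], [0.992, 0.126, 0.0]]
turn units -0.012725964219552566 shift units with present axes [ 0.007  -1.0254 -0.03  ] with turned axes [ 0.007  -1.0253 -0.0311]
```

View pics/s14.png

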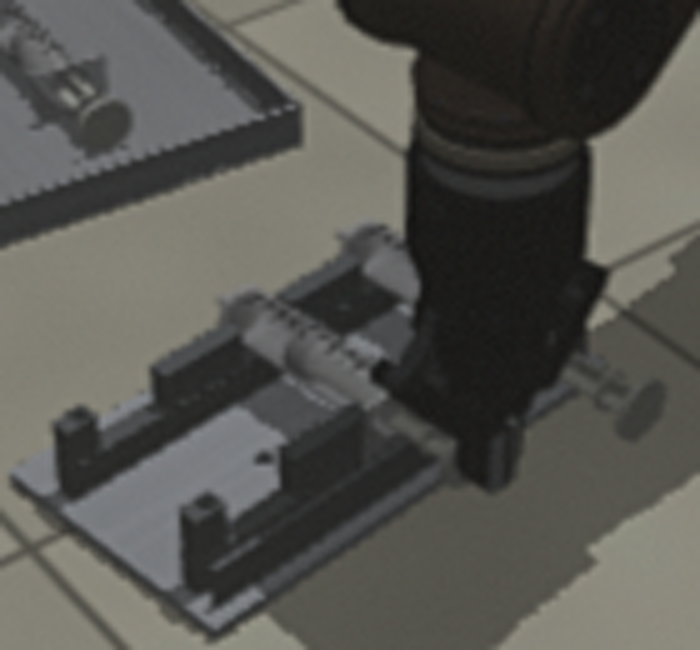

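Emit:
move_arm(commands=[0, -0.1, 0, 0, 0, -0.1, 0, 0, 0, -0.1, 0, 0, 0, -0.1, 0, 0, 0, -0.1, 0, 0, 0, -0.1, 0, 0])

```text
time: 35.28
eef_pos: [0.5482, 0.1513, 0.0262]
tcp_rot: [-0.045, 0.706, 0.045, 0.706]
contact_force: [1.9, 3.3, 0.1]
opening: 0.002
```

Emit:
move_arm(commands=[0, -0.1, 0, 0, 0, -0.1, 0, 0, 0, -0.1, 0, 0])

```text
time: 35.65
eef_pos: [0.5491, 0.1439, 0.0262]
tcp_rot: [-0.045, 0.706, 0.045, 0.706]
contact_force: [-0.0, 2.3, 1.0]
opening: 0.002
```

Emit:
move_arm(commands=[0, -0.08, 0, 0, 0, -0.08, 0, 0])

```text
time: 35.9
eef_pos: [0.5496, 0.1399, 0.0262]
tcp_rot: [-0.045, 0.706, 0.045, 0.706]
contact_force: [1.2, 4.6, -0.0]
opening: 0.003
```

Emit:
move_arm(commands=[0, -0.08, 0, 0, 0, 0, 0, 0])

```text
time: 36.15
eef_pos: [0.5497, 0.1392, 0.0262]
tcp_rot: [-0.043, 0.706, 0.045, 0.706]
contact_force: [1.4, 7.7, 0.5]
opening: 0.001
```

Emit:
move_arm(commands=[0, -0.08, 0, 0, 0, 0, 0, 0])

```text
time: 36.4
eef_pos: [0.5497, 0.1391, 0.0263]
tcp_rot: [-0.042, 0.706, 0.046, 0.706]
contact_force: [0.2, 13.5, 0.4]
opening: 0.001
```

Emit:
move_arm(commands=[0, 0.1, 0, 0, 0, 0.2, 0, 0, 0, 0.4, 0, 0, 0, 0.7, 0, 0, 0, 0.7, 0, 0, 0, 0.7, 0, 0, 0, 0.5, 0, 0, 0, 0.3, 0, 0, 0, 0, -0.3, 0, 0, 0, -0.6, 0, 0, 0, -0.8, 0, 0, 0, -0.8, 0, 0, 0, -0.5, 0, 0, 0, -0.2, 0, 0, 0, 0, 0])

```text
time: 38.28
eef_pos: [0.4594, 0.2152, 0.0263]
tcp_rot: [-0.045, 0.706, 0.045, 0.706]
contact_force: [0.4, 0.1, 0.5]
opening: -0.002
```

```bash
python3 - <<'E'
from h import *
go(cr(-.077,.110,.026))
im=ctrl.read_camera("scene"); crop(im,240,190,380,320,5,"s15")
E
```

```text
t 38.275 tcp [0.4594 0.2152 0.0263] cradle mm [-76.1649 171.2792  26.2964] F [0.4465 0.0992 0.5061]
axes [[0.001, 0.0, -1.0], [-0.126, 0.992, 0.0], [0.992, 0.126, 0.001]]
turn units -0.01459145070700174 shift units with present axes [ 0.0118 -2.4512 -0.0303] with turned axes [ 0.0118 -2.4512 -0.0334]
```

View pics/s15.png

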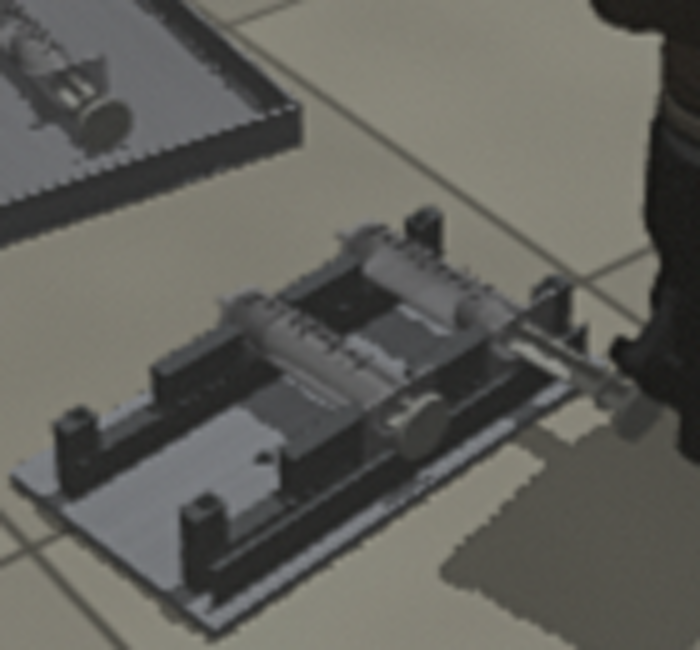

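Middle syringe's plunger is home and it sits properly in the cradle (disc at about (418,425)). Now the third.

Emit:
move_arm(commands=[0, -0.2, 0, 0, 0, -0.2, 0, 0, 0, -0.1, 0, 0, 0, -0.1, 0, 0, 0, -0.1, 0, 0, 0, -0.1, 0, 0, 0, -0.1, 0, 0, 0, -0.1, 0, 0, 0, -0.1, 0, 0, 0, -0.1, 0, 0, 0, -0.1, 0, 0, 0, -0.1, 0, 0])

```text
time: 39.83
eef_pos: [0.4637, 0.1806, 0.0261]
tcp_rot: [-0.045, 0.706, 0.045, 0.706]
contact_force: [0.2, 3.4, -0.0]
opening: 0.0
```

Emit:
move_arm(commands=[0, -0.1, 0, 0, 0, -0.1, 0, 0, 0, -0.1, 0, 0, 0, -0.1, 0, 0, 0, -0.1, 0, 0, 0, -0.1, 0, 0])

```text
time: 40.58
eef_pos: [0.4657, 0.1655, 0.0261]
tcp_rot: [-0.045, 0.706, 0.045, 0.706]
contact_force: [-0.5, 3.4, -0.7]
opening: 0.0
```

Emit:
move_arm(commands=[0, -0.1, 0, 0, 0, -0.1, 0, 0, 0, -0.1, 0, 0, 0, -0.1, 0, 0])

```text
time: 41.08
eef_pos: [0.467, 0.1556, 0.0262]
tcp_rot: [-0.045, 0.706, 0.045, 0.706]
contact_force: [0.8, 3.1, -0.3]
opening: -0.0
```

```bash
python3 - <<'E'
from h import *
go(cr(-.077,.084,.026))
E
```

```text
t 41.075 tcp [0.467  0.1556 0.0262] cradle mm [-76.2171 111.2147  26.1765] F [ 0.7611  3.0805 -0.2675]
axes [[0.0, 0.0, -1.0], [-0.126, 0.992, 0.0], [0.992, 0.126, 0.0]]
turn units -0.01287105285640564 shift units with present axes [ 0.0071 -1.0886 -0.0301] with turned axes [ 0.0071 -1.0886 -0.0313]
```

Free here too (3.1 N). Pressing on to home, expected at cradle y ≈ 84.

Emit:
move_arm(commands=[0, -0.1, 0, 0, 0, -0.1, 0, 0, 0, -0.1, 0, 0, 0, -0.1, 0, 0, 0, -0.1, 0, 0, 0, -0.1, 0, 0])

```text
time: 41.82
eef_pos: [0.4688, 0.1407, 0.0262]
tcp_rot: [-0.045, 0.706, 0.045, 0.706]
contact_force: [0.6, 3.0, 0.4]
opening: 0.0
```

Emit:
move_arm(commands=[0, -0.1, 0, 0, 0, -0.1, 0, 0, 0, -0.1, 0, 0, 0, -0.08, 0, 0, 0, 0, 0, 0])

```text
time: 42.45
eef_pos: [0.4699, 0.1311, 0.0261]
tcp_rot: [-0.045, 0.706, 0.044, 0.706]
contact_force: [0.9, 1.8, 0.2]
opening: -0.0
```

Emit:
move_arm(commands=[0, -0.08, 0, 0, 0, 0, 0, 0])

```text
time: 42.7
eef_pos: [0.4702, 0.1293, 0.0261]
tcp_rot: [-0.045, 0.706, 0.045, 0.706]
contact_force: [0.8, 2.2, -0.4]
opening: -0.0
```

Emit:
move_arm(commands=[0, -0.08, 0, 0, 0, 0, 0, 0])

```text
time: 42.95
eef_pos: [0.4703, 0.1288, 0.0262]
tcp_rot: [-0.043, 0.706, 0.045, 0.706]
contact_force: [0.0, 8.8, 0.2]
opening: 0.002
```

Emit:
move_arm(commands=[0, -0.08, 0, 0, 0, 0, 0, 0])

```text
time: 43.2
eef_pos: [0.4702, 0.1287, 0.0262]
tcp_rot: [-0.041, 0.706, 0.046, 0.706]
contact_force: [-0.8, 15.9, 1.0]
opening: -0.0
```

Emit:
move_arm(commands=[0, 0.1, 0, 0, 0, 0.2, 0, 0, 0, 0.4, 0, 0, 0, 0.7, 0, 0, 0, 0.7, 0, 0, 0, 0.7, 0, 0, -0.5, 0.5, 0, 0, -0.9, 0.3, 0, 0, -0.9, 0.5, 0, 0, -0.9, 0.5, 0, 0, -0.9, 0.8, 0, 0, -0.9, 0.8, 0, 0, -0.5, 0.8, 0, 0, 0, 0, 0, 0])

```text
time: 44.95
eef_pos: [0.449, 0.3007, 0.165]
tcp_rot: [-0.045, 0.705, 0.046, 0.707]
contact_force: [-0.4, -0.2, -0.8]
opening: -0.001
```

```bash
python3 - <<'E'
from h import *
s=ctrl.get_state();print(s["time"],s["eef_pos"],s["contact_force"])
im=ctrl.read_camera("scene"); crop(im,185,130,385,320,4,"s16")
im=ctrl.read_camera("top"); crop(im,220,150,500,300,2.8,"t16")
cv2.imwrite("pics/top_end.png",im[:,:,::-1])
E
```

```text
44.95 [0.449  0.3007 0.165 ] [-0.3793 -0.2114 -0.8269]
```

View pics/s16.png

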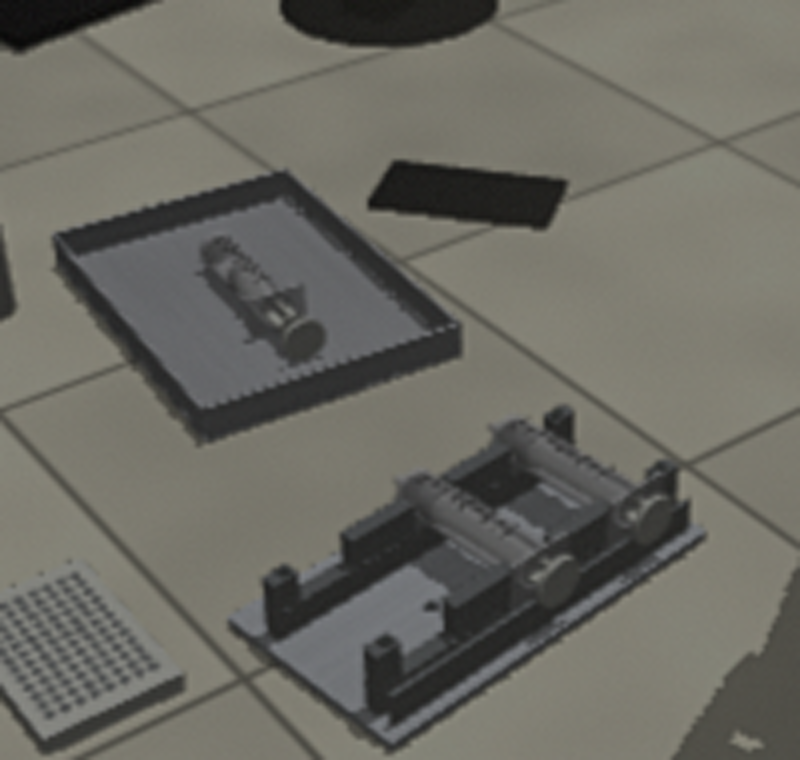

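View pics/t16.png

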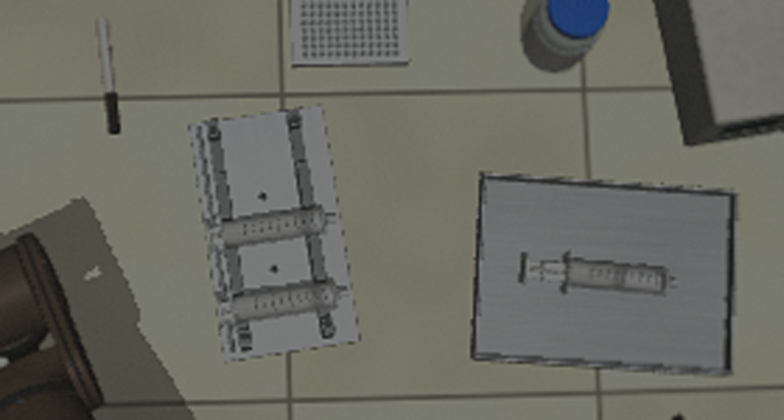

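```bash
python3 - <<'E'
from plant import ctrl
print(ctrl.sign_off())
E
```

```text
the job is handed in; nothing more can be done
None
```

The blocked syringe is in the reject tray and the other two are pressed home in the cradle. I handed the job in at about 45 s of the 66 s allowed, with the arm clear and touching nothing.

- **Blocked one:** it was the syringe farthest from the robot. Its push force climbed from about 3.7 N to about 8 N past mid-stroke, so I stopped there. I lifted it by the barrel and laid it in the tray, with about 3.6 N of touch-down force. The last pictures show it flat inside the tray, with its plunger still part-way at roughly 39 mm of travel.
- **Clear ones:** the middle and nearest plungers ran at about 3 N and stopped hard at home. I pressed on to 13.5 N and 15.9 N only once each had stopped moving. Both syringes still lie in their notches, with the discs close to the flanges.
- **Bystanders:** the well plate, marker, jar and phone look untouched. The last views I checked did not include the tube rack or the conical tube, so I did not re-check those two.

**What did not go as expected:**
- **First grasp:** it missed. The fingertips stood about 20 mm higher than I had worked out from the stated tool lengths, so the fingers closed on top of the barrel with about 6 N. I raised them, went lower and gripped properly.
- **Sideways load:** when the jaws closed, the arm was pushed 3–4 mm sideways with about 7 N on the barrel. I re-centred before lifting.
- **Camera views:** the two cameras disagreed by about 4–5 mm. I settled the final positions by contact force.

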